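# Walk a stuck die plate off its dowels with alternating mallet taps

### The job

The aluminium die plate has stuck on the two dowels of its holder. Take the bench mallet and, with light pushing taps on the back of the plate near its left and right ends in turn, walk it along the dowels until it stands at least 10 mm off the holder block at both ends; never hit it harder than 14 N and do not touch it with the gripper. Then stand the mallet on its head again on the table, clear of the holder, leaving the other things where they are.

Things in the scene. Friction and masses are not known exactly. Their poses are not given: they have to be found in the camera images.
- die_holder: Fixed steel die holder. Origin: underside of its base, on the table. x points from the plate's side to its back (away from the robot at yaw 0), y left, z up. Base x -85 to 51, y -65 to 65, 10 mm high. Block x -12 to 40, y -43 to 43, top z 46 mm. Two 12 mm dowels leave the block's face (x = -12) in -x at y = 28 and -28 mm, z 30 mm, to end rings at x = -77 mm.
- die_plate: Stuck upright aluminium plate, 16 mm thick (x), 180 mm wide (y), 66 mm high, captive on both dowels. Origin: middle of its lower edge, 13 mm over the table; back face at own x = +8 mm, top 79 mm over the table. Slides out in the holder's -x, 0 to 30 mm; starts about 5 mm out, up to 0.03 rad crooked. Each dowel grips it with 10 N of dry friction. No spring: it stays where left.
- end_left (a point): Where to tap the left end: on the plate's back face, 70 mm left (+y) of its middle, 63 mm over the table. About 6 N towards the holder's -x swings this end out, the plate turning about the other end's dowel, until it cocks and jams hard (up to 9 mm of swing from one jam to the other). 10 mm off the block is x = -22 mm in the holder's frame.
- end_right (a point): The same point 70 mm right (-y) of the middle. The plate jams at two angles 0.09 rad apart that differ from start to start, up to 0.12 rad from square, so one end (often the one farther in) may be jammed from the first. A jam is a steep rise over the 6 N (8 N with the rubber's drag). More push there, or a push at the middle, would need 20 N; over 14 N is forbidden. Then tap the other end.
- mallet: Round bench mallet, 0.3 kg, standing on its head: black rubber head 40 mm diameter, 44 mm high, and above it a coaxial round wooden handle 24 mm diameter up to 114 mm. Origin: centre of the head's end face (its lowest point when standing); own z points up the handle. Its round side is used for tapping.
- spanner: Bystander: combination spanner 223 mm long, lying flat near the table's front edge. Origin: centre of its underside.
- jar: Bystander: white sample jar, 58 mm diameter, 94 mm high, standing behind and right of the holder. Origin: centre of its underside.
- spare_insert: Bystander: brass die insert 28 mm across, 26 mm high, behind the work. Origin: centre of its underside.
- timer: Bystander: flat timer 64 x 64 x 18 mm, at the right front. Origin: centre of its underside.
Not all that is in view belongs to the job. What is shaped like the mallet but turquoise is not meant.

How it is judged:
By the outcome, as a careful person would: the job done as asked, in the order asked, and still so for the second after the job is handed in, with the robot touching nothing.
It also fails if it takes over 67 s, if anything falls off the work surface, if the arm or the gripper's body presses on something with over 40 N, if the wrist force passes 120 N, or if a joint passes its speed limit or range.

### The arm

A 7-joint arm with a two-finger parallel gripper is mounted at the origin on a cart in front of the work surface, level with it; the furniture and walls round the work are solid. World frame = base frame: x ahead of the robot, y to its left, z up, the work surface at z = 0. Lengths are in m, angles in rad, forces in N, time in s.
With the tool pointing down it reaches from about 0.425 to 0.95 m from the base axis. Payload 4.7 kg.
Tool frame: the origin (TCP) lies on the centre line of the jaws, within the pads' length; the fingertips stand robot.nose_length ahead of it and the grasp point (between the pads) lies 8 mm behind it (robot.nose_length is the distance from the TCP to the fingertips, in m); z points along the fingers, y is the line along which they close (so a half turn about z gives the same grasp; the last joint's range is limited). The gripper opens to 85 mm and grips with 20 to 120 N. Pads are 22 mm wide; open, the fingers measure 114 mm over their backs; the gripper's body (76 mm by 85 mm) begins 54 mm behind the grasp point. The pads swing forward as they close: fully open they stand 13 mm farther back than shut.
Start: joints at [-1.231, 0.469, -0.049, 1.532, 0.024, 1.141, -0.082], TCP at [0.243, 0.63, 0.242] pointing down, gripper open.
Joint ranges: [-2.59, 2.59], [-0.33, 1.99], [-1.39, 1.29], [0.1, 2.45], [-1.04, 4.18], [0.21, 1.99], [-2.66, 2.66]. Speed limits (rad/s): [2.57, 2.57, 3.14, 3.14, 3.14, 3.14, 3.14].

### API

Orientations are given as [roll, pitch, yaw] about the fixed x, y, z axes, in that order (R = Rz(yaw) Ry(pitch) Rx(roll)).
In Python, from plant import robot gives the robot as it stands. Calls block until the motion is done:
- robot.goto(position, orientation): joint-space move of the TCP to a pose.
- robot.move_straight(position, vel=0.15, attitude=None, contact_N=None): straight line of the TCP; attitude=None keeps the orientation; vel is the mean speed in m/s. With contact_N (N) it stops when the force on the tool has changed by that much, and returns True; else False.
- robot.move_joints(angles): joint-space move.
- robot.grip(opening, strength=None): opening from 0.0 (shut) to 1.0 (fully open); strength is the grip in N (None keeps the last); returns when the fingers have stopped.
- robot.sleep(seconds).
- robot.inverse_kinematics(position, orientation): joint angles nearest the present ones, or None.
- robot.sense(): the state.
- robot.grab_frame(name): name is "scene" or "side" or "wrist"; returns a dict with "image" (384x512x3 uint8, red, green, blue), "range_z" (384x512 float32, m along the optical axis (not along the pixel's ray), 0 where there is no reading), "fx", "fy", "cx", "cy" (pixels), "dist_coeffs" ([k1, k2, p1, p2, k3] as OpenCV has them; the pictures are not rectified), "R" (3x3) and "t" (3): a world point X has camera coordinates R X + t. Camera axes: x right, y down, z forward; pixel columns grow to the right and rows downward; lengths in m; the calibration is good to about 2 mm. A picture is of the moment at which its call begins.
A pose or a line that the arm cannot do raises robot.IKError and nothing moves.
- robot.close_job(): hands the job in; it is judged then, once.
The state is a dict: "t": time; "joint_pos": joint angles; "joint_velocities": joint speeds; "effort": joint torques, N m; "tcp_pos": TCP position; "tcp_rot": TCP orientation; "wrist_force": force on the tool from outside, world axes, zero at the start; "torque": the same for the moment, N m; "opening": opening from 0.0 (shut) to 1.0 (fully open); "gripper_force": force on a finger pad.
Only numpy, scipy, OpenCV 4.12 (cv2) and the standard library are available. Lean on these libraries where they do the work, as an engineer would, in place of code of your own. Each camera call takes 0.05 s, during which the arm holds its last target. There are 200 camera calls.

## Working session

There is one attempt and no reset: what is moved stays moved. The work goes in short steps, each a Python script; the robot and the scene stay as the last script left them, time stands still between calls to the robot, and variables do not carry over. Pictures are saved under pics/ and viewed, at most 10 in all, crops included, and the job is handed in when it is done.

```bash
ls; mkdir -p pics; python3 - <<'E'
from plant import robot
import cv2,numpy as np,pickle
s=robot.sense();print(s['t'],s['wrist_force'],robot.nose_length,s['tcp_rot'])
ims=[]
for n in("scene","side"):
    f=robot.grab_frame(n);pickle.dump(f,open(f'{n}.pkl','wb'));ims.append(f['image'][:,:,::-1])
    print(n,f['fx'],f['cx'],f['cy'],f['dist_coeffs'],(-f['R'].T@f['t']).round(3))
    cv2.imwrite(f'pics/{n}0.png',ims[-1])
E
```

```text
pics
0.0 [-0.32066089  0.46043247  0.64306716] 0.011 [-3.13960067e+00  7.15814978e-05  2.77282306e+00]
scene 449.4675456375714 253.18080968010605 188.90879997142676 [-0.18274589  0.          0.          0.          0.        ] [-0.278 -0.457  0.797]
side 495.6958890312456 253.68641558698764 192.49622856036322 [-0.17775683  0.          0.          0.          0.        ] [0.054 1.199 0.706]
```

View pics/scene0.png

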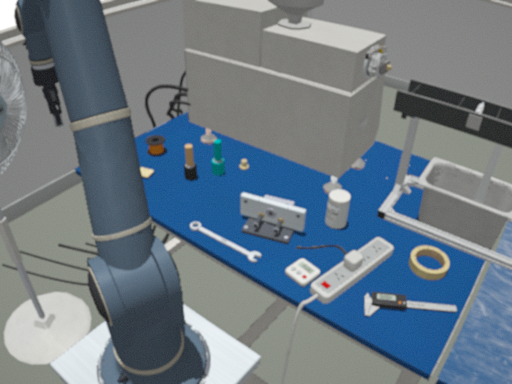

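View pics/side0.png

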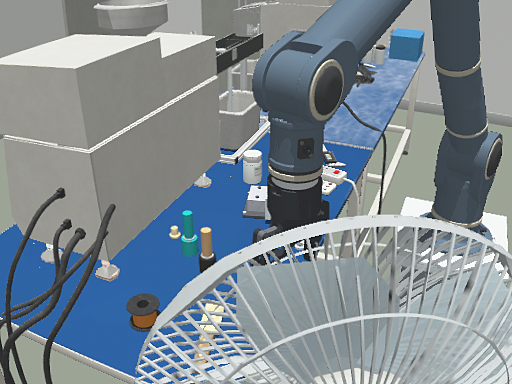

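The scene view shows the wooden-handled mallet at (190,162), the turquoise decoy at (218,157), the plate at (273,212) and the jar at (338,209). In the side view the mallet is at (206,250), and the arm hides the plate.

```bash
cat > h.py <<'E'
import cv2,numpy as np
def cam(f):
    return np.array([[f['fx'],0,f['cx']],[0,f['fy'],f['cy']],[0,0,1.]]),np.array(f['dist_coeffs'],float)
def rays(f,px):
    K,d=cam(f)
    u=cv2.undistortPoints(np.asarray(px,float).reshape(-1,1,2),K,d).reshape(-1,2)
    return np.c_[u,np.ones(len(u))]
def cloud(f):
    h,w=f['range_z'].shape
    v,u=np.mgrid[:h,:w]
    P=rays(f,np.c_[u.ravel(),v.ravel()])*f['range_z'].reshape(-1,1)
    return ((P-f['t'])@f['R']).reshape(h,w,3)
def onplane(f,px,z):
    r=rays(f,px)@f['R'];c=-f['R'].T@f['t']
    return c+r*((z-c[2])/r[:,2])[:,None]
def project(f,X):
    K,d=cam(f)
    return cv2.projectPoints(np.asarray(X,float).reshape(-1,3),cv2.Rodrigues(f['R'])[0],np.asarray(f['t'],float),K,d)[0].reshape(-1,2)
E
python3 - <<'E'
import pickle;from h import *
f=pickle.load(open('scene.pkl','rb'));C=cloud(f)
im=f['image']
def roi(u0,u1,v0,v1): return C[v0:v1,u0:u1].reshape(-1,3),im[v0:v1,u0:u1].reshape(-1,3).astype(int)
for n,b in dict(mallet=(180,200,140,182),turq=(210,227,135,178),insert=(237,252,155,172),plate=(235,310,190,235),jar=(325,352,187,230),holder=(240,295,215,245),timer=(284,322,257,286),table=(215,235,195,215),spanner=(188,264,220,264)).items():
    P,c=roi(*b);ok=(P[:,2]>.012 if n not in('table','spanner') else P[:,2]>-1)&(P[:,0]<1.3)
    Q=P[ok];print(n,len(Q),np.percentile(Q,[2,50,98],axis=0).round(3).tolist())
P,c=roi(235,310,185,235);Q=P[(P[:,2]>.0755)&(P[:,2]<.1)]
print(len(Q));r=cv2.minAreaRect(Q[:,:2].astype(np.float32)*1000);print(r,cv2.boxPoints(r))
# mallet axis: wooden top
P,c=roi(180,200,140,182);
for lo,hi in((.05,.11),(.01,.04)):
    Q=P[(P[:,2]>lo)&(P[:,2]<hi)&(P[:,0]<1.3)];print(lo,np.median(Q,0).round(4),Q.min(0),Q.max(0))
# big things: machine extents
Q=C.reshape(-1,3);Q=Q[(Q[:,2]>.12)&(Q[:,2]<.5)&(Q[:,0]>.4)&(abs(Q[:,1])<.6)];print('machine',np.percentile(Q,[1,50,99],axis=0).round(3))
x0,y0,x1,y1=130,120,370,300
cv2.imwrite('pics/c1.png',cv2.resize(im[y0:y1,x0:x1,::-1],(800,600),interpolation=cv2.INTER_CUBIC))
E
```

```text
mallet 317 [[0.499, 0.377, 0.015], [0.512, 0.389, 0.053], [0.53, 0.407, 0.115]]
turq 332 [[0.577, 0.33, 0.013], [0.588, 0.342, 0.049], [0.729, 0.497, 0.114]]
insert 35 [[-0.278, -0.457, 0.012], [0.665, 0.3, 0.024], [0.677, 0.311, 0.797]]
plate 1802 [[0.435, -0.021, 0.012], [0.487, 0.063, 0.048], [0.554, 0.147, 0.082]]
jar 788 [[0.582, -0.094, 0.013], [0.594, -0.072, 0.068], [0.727, 0.014, 0.097]]
holder 606 [[0.427, -0.004, 0.012], [0.482, 0.045, 0.029], [0.504, 0.116, 0.058]]
timer 513 [[0.358, -0.159, 0.012], [0.385, -0.104, 0.015], [0.421, -0.069, 0.029]]
table 400 [[0.437, 0.181, -0.002], [0.48, 0.223, 0.001], [0.525, 0.266, 0.005]]
spanner 3344 [[0.314, 0.014, -0.753], [0.374, 0.124, 0.001], [0.816, 0.722, 0.015]]
314
((492.4500732421875, 66.41500854492188), (21.604482650756836, 179.30682373046875), 14.707834243774414) [[459.2397   150.38817 ]
 [504.76395  -23.043318]
 [525.66046  -17.558151]
 [480.1362   155.87334 ]]
0.05 [0.5118 0.3891 0.0804] [0.50481951 0.38159185 0.05012544] [0.52744345 0.40371337 0.10984453]
0.01 [0.5082 0.3844 0.025 ] [0.49934065 0.37467582 0.01027304] [0.53143162 0.40996447 0.03989284]
machine [[ 0.675 -0.425  0.123]
 [ 0.697  0.109  0.319]
 [ 3.394  0.545  0.497]]
```

View pics/c1.png

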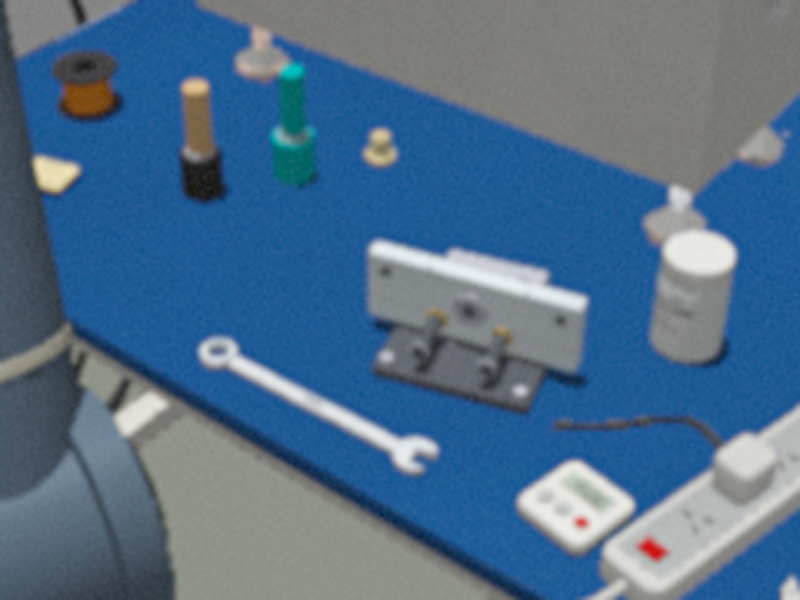

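The crop confirms the layout: the mallet stands free, the holder opens towards the robot, and the space behind the plate is clear of the jar. Next I move to a wrist view over the holder, with the tool's closing axis along the holder's x.

```bash
python3 - <<'E'
from plant import robot
import pickle;from h import *
for y in(1.827,-1.314):
  for p in([.511,.389,.3],[.511,.389,.09],[.53,.12,.32],[.54,.005,.13],[.50,.14,.13]):
    q=robot.inverse_kinematics(p,[np.pi,0,y]);print(y,p,None if q is None else np.round(q,2))
try: robot.goto([.50,.13,.32],[np.pi,0,1.827])
except robot.IKError as e: print(e)
f=robot.grab_frame("wrist");pickle.dump(f,open('wrist.pkl','wb'))
print(robot.sense()['t'],(-f['R'].T@f['t']).round(3),f['R'].round(2).tolist())
cv2.imwrite('pics/w1.png',f['image'][:,:,::-1])
E
```

```text
1.827 [0.511, 0.389, 0.3] [-0.89  0.37  0.24  1.56 -0.09  1.22 -0.38]
1.827 [0.511, 0.389, 0.09] [-0.85  0.58  0.19  1.76 -0.14  0.82 -0.34]
1.827 [0.53, 0.12, 0.32] [-0.67  0.19  0.44  1.76 -0.09  1.2   0.05]
1.827 [0.54, 0.005, 0.13] [-0.45  0.41  0.46  1.99 -0.25  0.8   0.41]
1.827 [0.5, 0.14, 0.13] [-0.64  0.36  0.35  2.03 -0.18  0.78  0.08]
-1.314 [0.511, 0.389, 0.3] [-0.44  0.4  -0.38  1.53  0.15  1.24  2.55]
-1.314 [0.511, 0.389, 0.09] [-0.41  0.61 -0.43  1.73  0.32  0.87  2.41]
-1.314 [0.53, 0.12, 0.32] None
-1.314 [0.54, 0.005, 0.13] [-0.88  0.63  1.11  2.01 -0.7   0.95 -2.28]
-1.314 [0.5, 0.14, 0.13] [ 0.51  0.65 -1.18  1.97  0.72  1.02  2.39]
2.1917 [0.48  0.203 0.451] [[0.97, 0.26, -0.0], [0.25, -0.93, 0.29], [0.07, -0.28, -0.96]]
```

View pics/w1.png

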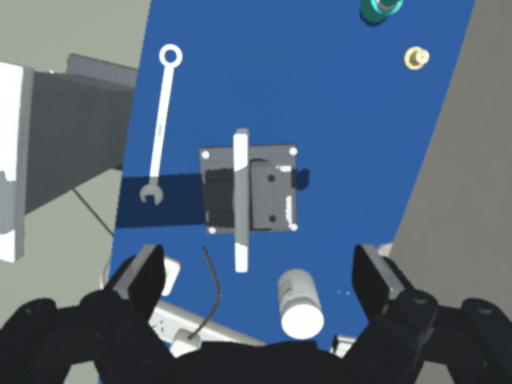

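The wrist view shows the holder base spanning (199,147)–(297,232), the block at (250–290,160–228) and the plate at (241,130–270). Now I'll measure the base, block top and plate top from this view.

```bash
cat > meas.py <<'E'
from h import *
def measure(f):
    im=f['image'];C=cloud(f);X=C.reshape(-1,3)
    reg=(abs(C[...,0]-.5)<.15)&(abs(C[...,1]-.07)<.12)
    hsv=cv2.cvtColor(im,cv2.COLOR_RGB2HSV)
    m=reg&(C[...,2]>.074)&(C[...,2]<.085)
    def rect(m,z):
        m=cv2.morphologyEx(m.astype(np.uint8),cv2.MORPH_OPEN,np.ones((3,3)))
        n,l,s,_=cv2.connectedComponentsWithStats(m);l=l==1+np.argmax(s[1:,4])
        v,u=np.nonzero(l)
        P=onplane(f,np.c_[u,v],z)[:,:2].astype(np.float32)*1000
        (c,wh,a)=cv2.minAreaRect(P);b=cv2.boxPoints((c,wh,a))
        e=max([b[1]-b[0],b[2]-b[1]],key=np.linalg.norm)
        if e[1]<0:e=-e
        return np.array(c).round(1),np.sort(wh).round(1),np.arctan2(-e[0],e[1]).round(4),P.shape[0],P
    plate=rect(m,.079)
    m2=reg&(C[...,2]>.040)&(C[...,2]<.052)&(hsv[...,1]<90)
    block=rect(m2,.046)
    m3=reg&(hsv[...,1]<90)&(C[...,2]>.004)
    base=rect(m3&(C[...,2]<.018),.010)
    return plate,block,base
E
python3 - <<'E'
import pickle;from meas import *
f=pickle.load(open('wrist.pkl','rb'))
for r in measure(f):
    print(r[:4])
P=onplane(f,[[199,147],[297,145],[298,232],[207,234]],.010)[:,:2]
print(P.round(4),np.linalg.norm(P-np.roll(P,-1,0),axis=1))
C=cloud(f);print('heights',C[200,241],C[195,280],C[222,290],C[147,240])
# jar top centre
v,u=np.nonzero((C[...,2]>.085)&(C[...,2]<.105)&(C[...,0]>.5)&(C[...,0]<.7)&(C[...,1]<0)&(C[...,1]>-.15)&(np.arange(384)[:,None]<340))
print('jar',cv2.minEnclosingCircle(C[v,u,:2].astype(np.float32)))
E
```

```text
(array([492.8,  67.2]), array([ 15.7, 178.2]), np.float32(0.2477), 1836)
(array([530.1,  79. ]), array([51.8, 86.4]), np.float32(0.2986), 2437)
(array([533.5,  80.3]), array([ 65.5, 128.6]), np.float32(0.2925), 1128)
[[ 0.4186  0.1127]
 [ 0.5482  0.1498]
 [ 0.5873  0.0258]
 [ 0.4569 -0.0122]] [0.13486711 0.12998978 0.13577509 0.13065888]
heights [0.49111218 0.07607287 0.07832242] [0.54007924 0.08493096 0.04579967] [0.56388507 0.05124787 0.04506642] [0.47433246 0.13894769 0.07949543]
jar ((0.6110973358154297, -0.06529700756072998), 0.029273368418216705)
```

Base corners give 135.5 × 130 mm (true 136 × 130), so the holder origin is about (0.518, 0.0745) with yaw about 0.287. The plate top is at 79 mm, as expected. The mallet axis is at about (0.518, 0.396), with the head and handle estimates agreeing. Next I grasp the mallet.

```bash
cat > g.py <<'E'
import numpy as np
Hy=.287;O=np.array([.518,.0745]);RPY=[np.pi,0,Hy+np.pi/2]
ex=np.array([np.cos(Hy),np.sin(Hy)]);ey=np.array([-ex[1],ex[0]])
def W(x,y,z): return [*(O+x*ex+y*ey),z]      # holder frame (m) -> world
def H(p): d=np.array(p[:2])-O; return (np.array([d@ex,d@ey])*1000).round(2)
M=[.518,.396]
E
python3 - <<'E'
from plant import robot
from g import *; import cv2
robot.goto([*M,.20],RPY)
robot.move_straight([*M,.072],vel=.15)
robot.grip(0.0,strength=80)
s=robot.sense();print(s['t'],s['opening'],s['gripper_force'],s['tcp_pos'],s['wrist_force'])
f=robot.grab_frame("scene");cv2.imwrite('pics/g1.png',cv2.resize(f['image'][110:230,150:310,::-1],(800,600)))
robot.move_straight([*M,.18],vel=.15)
s=robot.sense();print(s['t'],s['opening'],s['gripper_force'],s['tcp_pos'],s['wrist_force'])
E
```

```text
4.9167 0.2593736451652603 77.82335042953491 [0.5182597  0.39622195 0.07240467] [-0.40354057  0.54256959  2.63819868]
5.8333 0.2631852622335156 78.05462121963501 [0.51710924 0.39545847 0.17863792] [-0.34669214  0.47355963 -3.22222524]
```

```bash
cat > tap.py <<'E'
from plant import robot
from g import *
Z=.113
def st(tag):
    s=robot.sense();f=s['wrist_force'];print(tag,'t%.2f'%s['t'],'H',H(s['tcp_pos']),'z%.4f'%s['tcp_pos'][2],'Fx %.1f Fy %.1f Fz %.1f'%(f[:2]@ex,f[:2]@ey,f[2]));return s
def push(x,y,n,vel): 
    try: return robot.move_straight(W(x,y,Z),vel=vel,contact_N=n)
    except robot.IKError as e: print('IK',e)
E
python3 - <<'E'
from tap import *
robot.goto(W(.045,.070,.19),RPY)
robot.move_straight(W(.03,.070,Z),vel=.15);robot.sleep(.2)
st('pre')
r=push(-.005,.07,3,.015);st(r)
robot.sleep(.1);st('hold')
E
```

```text
pre t7.67 H [31.02 70.13] z0.1141 Fx 0.0 Fy -0.2 Fz -2.9
True t9.25 H [ 4.79 70.  ] z0.1129 Fx 2.5 Fy -0.8 Fz -0.8
hold t9.35 H [ 4.76 70.03] z0.1126 Fx 2.4 Fy 0.5 Fz -1.7
```

```bash
python3 - <<'E'
from tap import *
for i in range(4):
    x0=H(robot.sense()['tcp_pos'])[0]/1000
    r=push(x0-.003,.07,9.5-st('')['wrist_force'][:2]@ex,.008);st(r)
    if r: break
E
```

```text
t9.35 H [ 4.76 70.03] z0.1126 Fx 2.4 Fy 0.5 Fz -1.7
False t9.76 H [ 3.28 70.09] z0.1131 Fx 5.1 Fy -0.0 Fz -5.0
 t9.76 H [ 3.28 70.09] z0.1131 Fx 5.1 Fy -0.0 Fz -5.0
False t10.09 H [ 1.89 70.17] z0.1131 Fx 5.6 Fy 1.0 Fz -4.9
 t10.09 H [ 1.89 70.17] z0.1131 Fx 5.6 Fy 1.0 Fz -4.9
False t10.42 H [ 1.36 70.21] z0.1133 Fx 6.9 Fy 0.0 Fz -4.2
 t10.42 H [ 1.36 70.21] z0.1133 Fx 6.9 Fy 0.0 Fz -4.2
False t10.67 H [ 1.28 70.21] z0.1133 Fx 7.6 Fy 0.8 Fz -6.1
```

```bash
python3 - <<'E'
from tap import *
for i in range(2):
    x0=H(robot.sense()['tcp_pos'])[0]/1000
    r=push(x0-.004,.07,3.2 if i==0 else 1.5,.006);s=st(r)
    if r or s['wrist_force'][:2]@ex>10: break
E
```

```text
False t11.00 H [ 1.08 70.16] z0.1136 Fx 8.3 Fy -0.4 Fz -7.7
False t11.25 H [ 1.08 70.2 ] z0.1136 Fx 9.9 Fy 0.6 Fz -6.9
```

```bash
cat >> tap.py <<'E'
def cross(y,x=.02):
    p=H(robot.sense()['tcp_pos'])/1000
    robot.move_straight(W(p[0]+.018,p[1],Z),vel=.1)
    robot.move_straight(W(p[0]+.025,p[1],.14),vel=.12)
    robot.move_straight(W(x+.005,y,.14),vel=.2)
    robot.move_straight(W(x,y,Z),vel=.12);robot.sleep(.15)
def walk(y,xt,n=9.5,vel=.012):
    st('start')
    r=push(xt,y,n,vel);st(r)
    return r
E
python3 - <<'E'
from tap import *
cross(-.07)
walk(-.07,-.010)
robot.sleep(.1);st('')
E
```

```text
start t13.38 H [ 20.86 -69.7 ] z0.1138 Fx -0.2 Fy -0.5 Fz -3.2
False t16.02 H [ -6.45 -70.31] z0.1139 Fx 6.8 Fy -1.0 Fz -5.9
 t16.12 H [ -6.47 -70.3 ] z0.1139 Fx 7.3 Fy -0.6 Fz -6.2
```

```bash
python3 - <<'E'
from tap import *
r=push(-.016,-.07,3.5,.012);st(r)
cross(.07);r=walk(.07,-.014)
E
```

```text
True t16.50 H [ -8.27 -70.36] z0.1140 Fx 2.4 Fy -0.5 Fz -1.6
start t18.60 H [20.81 69.49] z0.1138 Fx 0.3 Fy -0.2 Fz -2.1
True t20.62 H [-3.95 70.75] z0.1137 Fx 2.7 Fy 0.7 Fz -1.5
```

```bash
python3 - <<'E'
from tap import *
cross(-.07);r=walk(-.07,-.013)
cross(.07);r=walk(.07,-.012)
E
```

```text
start t22.71 H [ 20.89 -69.71] z0.1138 Fx -0.3 Fy 0.0 Fz -2.2
False t25.61 H [ -9.89 -70.24] z0.1138 Fx 6.2 Fy 0.1 Fz -5.7
start t27.73 H [20.78 69.45] z0.1138 Fx -0.0 Fy -1.1 Fz -2.5
True t30.19 H [-6.99 70.34] z0.1140 Fx 2.5 Fy -0.1 Fz -1.6
```

```bash
python3 - <<'E'
from tap import *
import pickle; from meas import *
robot.move_straight(W(.02,.07,Z),vel=.12)
robot.move_straight(W(.04,.07,.19),vel=.2)
robot.goto([.5,.13,.32],RPY);robot.sleep(.2)
f=robot.grab_frame("wrist");pickle.dump(f,open('wrist2.pkl','wb'))
cv2.imwrite('pics/w2.png',f['image'][:,:,::-1])
pl,bl,ba=measure(f);print(pl[:4],bl[:4],robot.sense()['t'])
P=pl[4]/1000
b=np.array([H(p) for p in P[::3]]);
for s in(1,-1):
    q=b[abs(b[:,1]-70*s)<8];print(s,'face',q[:,0].min(),q[:,0].max())
b=np.array([H(p) for p in bl[4][::3]/1000]);print('block',np.percentile(b,[1,99],axis=0))
E
```

```text
(array([472.1, 109.1]), array([16. , 86.9]), np.float32(0.2814), 859) (array([523.9,  99. ]), array([44.3, 51.6]), np.float32(-1.2821), 780) 31.9833
1 face -41.19 -26.12Traceback (most recent call last):
  File "<stdin>", line 12, in <module>
    return umr_minimum(a, axis, None, out, keepdims, initial, where)
ValueError: zero-size array to reduction operation minimum which has no identity
```

View pics/w2.png

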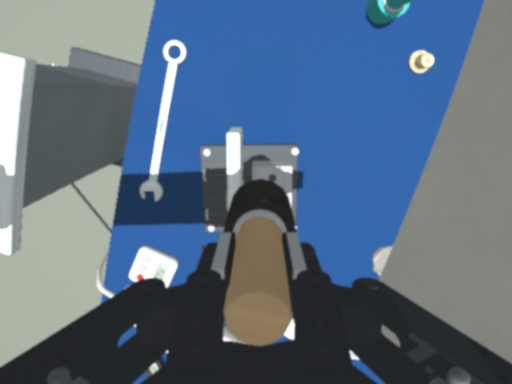

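The picture shows the plate at (233,130–210), nearly square, with about 14 mm to the block at the left end; the mallet in the gripper covers its right end. Contact at the right end was about 28 mm out. I'll put the mallet back and check the right end once the gripper is empty.

```bash
python3 - <<'E'
from tap import *
import pickle; from meas import *
robot.goto([*M,.16],RPY)
robot.move_straight([*M,.085],vel=.12)
robot.sleep(.1)
r=robot.move_straight([*M,.068],vel=.02,contact_N=3);st(r)
robot.grip(1.0);robot.sleep(.2)
robot.move_straight([*M,.24],vel=.15)
robot.goto([.5,.13,.32],RPY);robot.sleep(.2)
f=robot.grab_frame("wrist");g=robot.grab_frame("scene")
cv2.imwrite('pics/end.png',np.hstack([cv2.resize(f['image'][:,100:400,::-1],(400,512)),cv2.resize(g['image'][110:310,130:370,::-1],(400,512))]))
pl,bl,ba=measure(f);print(pl[:4],bl[:4],robot.sense()['t'])
b=np.array([H(p) for p in pl[4]/1000])
for s in(1,-1):
    q=b[abs(b[:,1]-70*s)<15];print(s,'face',q[:,0].min(),q[:,0].max())
b=np.array([H(p) for p in bl[4]/1000]);print('block',np.percentile(b,[1,99],axis=0))
E
```

```text
True t34.67 H [ 91.07 308.31] z0.0724 Fx -0.3 Fy 0.3 Fz 4.5
(array([484.9,  64.6]), array([ 16.1, 179.1]), np.float32(0.2781), 1806) (array([530.2,  79.3]), array([51.5, 84.6]), np.float32(0.2903), 2413) 38.1583
1 face -41.93 -26.24
-1 face -43.33 -27.2
block [[-12.42   -41.11  ]
 [ 38.2176  43.43  ]]
```

View pics/end.png

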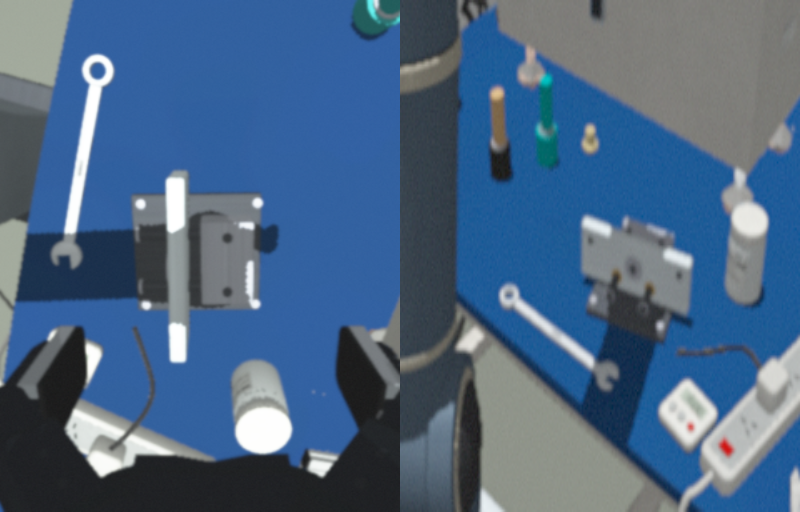

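The plate now stands about 14 mm off the block at the left end and 15 mm at the right. The mallet is standing at (498,135) in the right panel, and the other things are where they were. I'm handing in.

```bash
python3 -c "
from plant import robot
print(robot.close_job())"
```

```text
the job is handed in; nothing more can be done
None
```

The die plate now stands about 14 mm (left) and 15 mm (right) off the block; push force was limited to about 9.5–11 N by contact stops and read at most 9.9 N between moves, the mallet is back standing on its head where it began, and I handed the job in at about 38 s.

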